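# Make up a strawberry tasting carrier

### The arm

A 6-joint arm with a two-finger parallel gripper is mounted at the origin on the work surface. World frame = base frame: x ahead of the robot, y to its left, z up, the work surface at z = 0. Lengths are in m, angles in rad, forces in N, time in s.
With the tool pointing down it reaches from about 0.275 to 0.875 m from the base axis. Payload 12.5 kg.
Tool frame: the origin (TCP) lies at the very end of the fingers, on their centre line; the grasp point (between the pads) lies 19 mm behind it; x points along the fingers, y is the direction in which the jaws open and shut, and the axes are right-handed (so a half turn about x gives the same grasp; the last joint's range is limited). The gripper opens to 85 mm and grips with 20 to 120 N. Pads are 22 mm wide; open, the fingers measure 114 mm over their backs; the gripper's body (76 mm by 85 mm) begins 54 mm behind the grasp point. The pads swing forward as they close: fully open they stand 13 mm farther back than shut.
Start: joints at [-1.338, 0.351, 1.652, -0, 1.139, -0.085], TCP at [0.172, -0.522, 0.231] pointing down, gripper open.
Joint ranges: [-2.75, 2.75], [-0.79, 2.1], [0.01, 2.65], [-1.57, 4.71], [0.07, 3.14], [-2.87, 2.87]. Speed limits (rad/s): [2.22, 2.22, 2.79, 3.14, 3.14, 3.14].

### API

Orientations are given as a 3x3 rotation matrix whose columns are the frame's x, y, z axes.
In Python, from bench import manip gives the robot as it stands. Calls block until the motion is done:
- manip.move_ptp(position, orientation): joint-space move of the TCP to a pose.
- manip.move_l(position, attitude=None, max_speed=0.15): straight line of the TCP; attitude=None keeps the orientation; max_speed is the mean speed in m/s.
- manip.move_j(angles): joint-space move.
- manip.set_gripper(opening, effort=None): opening from 0.0 (shut) to 1.0 (fully open); effort is the grip in N (None keeps the last); returns when the fingers have stopped.
- manip.dwell(seconds).
- manip.inverse_kinematics(position, orientation): joint angles nearest the present ones, or None.
- manip.grab_frame(name): name is "side" or "top"; returns (picture, depth): 480x640x3 uint8, red, green, blue; 480x640 float32, m along the optical axis (not along the pixel's ray), 0 where there is no reading.
- manip.get_calibration(name): a dict with "camera_matrix" (3x3 intrinsics, pixels), "R" (3x3) and "t" (3): a world point X has camera coordinates R X + t. Camera axes: x right, y down, z forward; pixel columns grow to the right and rows downward; lengths in m; the calibration is good to about 2 mm. A picture is of the moment at which its call begins. get_calibration takes no time and is no camera call.
A pose or a line that the arm cannot do raises manip.Unreachable and nothing moves.
- manip.sign_off(): hands the job in, once; it reports no verdict.
Trained networks look in the newest picture that a camera, given by its name, has taken for a name from the list of things; names that differ only in an ending like _2 or _b are one class to them, and where a whole thing is asked for, a point or a joint stands for the part that bears it (a point fixed in the world has none). Each returns a list of dicts, best first, with "confidence" (0 to 1); they miss things now and then, are a little off and sometimes report something else, mostly with a low value. They report only what shows in the picture. A call takes as long as a camera call. They do not tell look-alikes from the thing itself.
- manip.look_for(camera, name): "at" ([x, y, z] in m, in world coordinates, good to about 4 mm: the middle of the surface that is visible of it).
Readings, each from a call of its own:
- manip.current_time(): time.
- manip.current_qpos(): joint angles.
- manip.current_joint_vel(): joint speeds.
- manip.current_joint_torque(): joint torques, N m.
- manip.current_ee_pos(): TCP position.
- manip.current_tcp_rot(): TCP orientation.
- manip.current_force(): force on the tool from outside, world axes, zero at the start.
- manip.current_ft_torque(): the same for the moment, N m.
- manip.current_grip_width(): opening from 0.0 (shut) to 1.0 (fully open).
Only numpy, scipy, OpenCV 4.12 (cv2) and the standard library are available. Lean on these libraries where they do the work, as an engineer would, in place of code of your own. Each camera call takes 0.05 s, during which the arm holds its last target. There are 200 camera calls.

### The job

Make up the tasting carrier: set the yellow, the blue and the green cup of strawberries and the white jar of milk into it, each upright and wholly on the pad of its own colour (the jar on the white pad). Put them down rather than drop them and do not tip them over. Leave the empty green cup and the blue cup of grapes standing where they are.

Things in the scene. Friction and masses are not known exactly. Their poses are not given: they have to be found in the camera images.
- cup_yellow_c (a point): Yellow cup heaped with red strawberries, 51 mm wide at the foot, 56 mm at the rim, 66 mm high to the rim; rigid, its sides almost upright; the fruit is one piece with the cup and stands up to 82 mm above the foot; 130 to 250 g. It stands on a 2 mm thick cream paper sheet. This point is on the cup's axis, 33 mm above its foot; z points up; yaw means nothing.
- cup_blue_c (a point): Blue cup heaped with red strawberries, 51 mm wide at the foot, 56 mm at the rim, 66 mm high to the rim; rigid, its sides almost upright; the fruit is one piece with the cup and stands up to 82 mm above the foot; 130 to 250 g. It stands on a 2 mm thick cream paper sheet. This point is on the cup's axis, 33 mm above its foot; z points up; yaw means nothing.
- cup_green_c (a point): Green cup heaped with red strawberries, 51 mm wide at the foot, 56 mm at the rim, 66 mm high to the rim; rigid, its sides almost upright; the fruit is one piece with the cup and stands up to 82 mm above the foot; 130 to 250 g. It stands on a 2 mm thick cream paper sheet. This point is on the cup's axis, 33 mm above its foot; z points up; yaw means nothing.
- milk_c (a point): White jar of condensed milk with a flat black cap, closed, 51 mm wide, 66 mm high, upright sides, 140 to 280 g, on the same sheet. This point is on its axis, 33 mm above its foot; z points up.
- pad_yellow: Fixed round pad, 80 mm across, 2 mm thick, yellow, in one of the four square cells of a brown wooden carrier (fixed to the table, two by two cells, each cell 105 mm square inside, neighbouring pads 107 mm apart centre to centre; its walls, 5 mm thick, rise to 22 mm above the table). Which pad is in which cell changes. Origin at the centre of the pad's underside, 5 mm above the table (pad top 7 mm above the table); x and y run parallel to the carrier's walls, z up.
- pad_blue: Fixed round pad, 80 mm across, 2 mm thick, blue, in one of the four square cells of a brown wooden carrier (fixed to the table, two by two cells, each cell 105 mm square inside, neighbouring pads 107 mm apart centre to centre; its walls, 5 mm thick, rise to 22 mm above the table). Which pad is in which cell changes. Origin at the centre of the pad's underside, 5 mm above the table (pad top 7 mm above the table); x and y run parallel to the carrier's walls, z up.
- pad_green: Fixed round pad, 80 mm across, 2 mm thick, green, in one of the four square cells of a brown wooden carrier (fixed to the table, two by two cells, each cell 105 mm square inside, neighbouring pads 107 mm apart centre to centre; its walls, 5 mm thick, rise to 22 mm above the table). Which pad is in which cell changes. Origin at the centre of the pad's underside, 5 mm above the table (pad top 7 mm above the table); x and y run parallel to the carrier's walls, z up.
- pad_white: Fixed round pad, 80 mm across, 2 mm thick, white, in one of the four square cells of a brown wooden carrier (fixed to the table, two by two cells, each cell 105 mm square inside, neighbouring pads 107 mm apart centre to centre; its walls, 5 mm thick, rise to 22 mm above the table). Which pad is in which cell changes. Origin at the centre of the pad's underside, 5 mm above the table (pad top 7 mm above the table); x and y run parallel to the carrier's walls, z up.
- cup_empty_c (a point): Empty green cup (no fruit, a white bottom seen inside), the same shape and outside size as the full ones, 60 g: a look-alike to leave. This point is on its axis, 33 mm above its foot; z up.
- cup_grape_c (a point): Blue cup heaped with dark purple grapes, the same shape and size as the strawberry cups: a look-alike to leave. This point is on its axis, 33 mm above its foot; z up. (Two stray strawberries, 26 mm wide and 24 mm high, also stand on the sheet between the cups; they do not matter.)
There are look-alikes about, which are no part of the job. Leave any pink look-alike of the part that bears cup_blue_c alone.

How it is judged:
By the outcome, as a careful person would: the job done as asked, in the order asked, and still so for the second after the job is handed in, with the robot touching nothing.
It also fails if it takes over 106 s, if anything falls off the work surface, if the arm or the gripper's body presses on something with over 40 N, if the wrist force passes 120 N, or if a joint passes its speed limit or range.

## Working session

There is one attempt and no reset: what is moved stays moved. The work goes in short steps, each a Python script; the robot and the scene stay as the last script left them, time stands still between calls to the robot, and variables do not carry over. Pictures are saved under pics/ and viewed, about 12 in all and at most 16, crops included, and the job is handed in when it is done.

```bash
mkdir -p pics; ls; python3 - <<'E'
from bench import manip
import cv2
for c in("top","side"):
    p,d=manip.grab_frame(c); cv2.imwrite(f"pics/{c}0.png",p[:,:,::-1])
    k=manip.get_calibration(c); print(c,k['camera_matrix'].tolist(),(-k['R'].T@k['t']).round(3),k['R'].round(2).tolist())
    for n in "cup_yellow_c cup_blue_c cup_green_c milk_c pad_yellow pad_blue pad_green pad_white cup_empty_c cup_grape_c".split():
        print(n,[([round(float(v),3) for v in r['at']],round(r['confidence'],2)) for r in manip.look_for(c,n)])
print(manip.current_time(), manip.current_tcp_rot().round(2).tolist())
E
```

```text
pics
top [[433.61890070553767, 0.0, 322.3842993916932], [0.0, 433.61890070553767, 228.89635497547783], [0.0, 0.0, 1.0]] [0.427 0.073 1.021] [[-0.0, -1.0, 0.02], [-1.0, -0.0, -0.06], [0.06, -0.02, -1.0]]
cup_yellow_c [([0.486, 0.198, 0.072], 0.66)]
cup_blue_c [([0.433, 0.447, 0.064], 0.77), ([0.354, 0.322, 0.065], 0.66), ([0.485, 0.31, 0.074], 0.56)]
cup_green_c [([0.476, 0.09, 0.074], 0.55), ([0.476, -0.123, 0.006], 0.45)]
milk_c [([0.604, 0.087, 0.071], 0.62)]
pad_yellow [([0.581, -0.237, 0.01], 0.59), ([0.487, 0.194, 0.074], 0.16)]
pad_blue [([0.473, -0.233, 0.008], 0.97), ([0.486, 0.196, 0.072], 0.53)]
pad_green [([0.582, -0.129, 0.007], 0.9)]
pad_white [([0.476, -0.127, 0.007], 0.86)]
cup_empty_c []
cup_grape_c [([0.619, 0.306, 0.069], 0.7), ([0.621, 0.195, 0.025], 0.57)]
side [[575.5786434939245, 0.0, 318.0322459908927], [0.0, 575.5786434939245, 239.29988462228144], [0.0, 0.0, 1.0]] [-0.002  0.888  0.652] [[-0.86, -0.51, 0.0], [-0.27, 0.45, -0.85], [0.43, -0.73, -0.52]]
cup_yellow_c [([0.475, 0.218, 0.051], 0.67)]
cup_blue_c [([0.414, 0.47, 0.061], 0.7), ([0.477, 0.333, 0.055], 0.67), ([0.342, 0.344, 0.057], 0.66), ([0.524, 0.474, 0.061], 0.64)]
cup_green_c [([0.465, 0.103, 0.049], 0.81)]
milk_c [([0.592, 0.101, 0.046], 0.63)]
pad_yellow [([0.577, -0.237, 0.006], 0.56)]
pad_blue [([0.477, -0.233, 0.006], 0.89)]
pad_green [([0.584, -0.125, 0.006], 0.73)]
pad_white [([0.475, -0.128, 0.006], 0.81), ([0.474, 0.218, 0.051], 0.72), ([0.581, -0.127, 0.007], 0.59)]
cup_empty_c [([0.6, 0.206, 0.047], 0.79)]
cup_grape_c [([0.604, 0.329, 0.052], 0.93)]
1.1 [[-0.0, 0.31, -0.95], [0.0, -0.95, -0.31], [-1.0, -0.0, 0.0]]
```

View pics/top0.png

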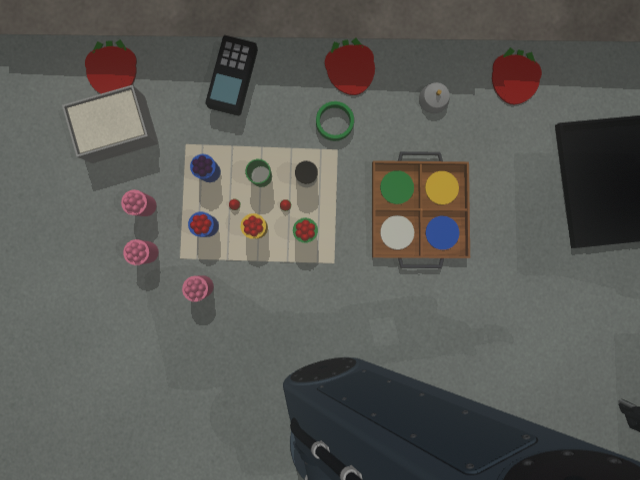

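View pics/side0.png

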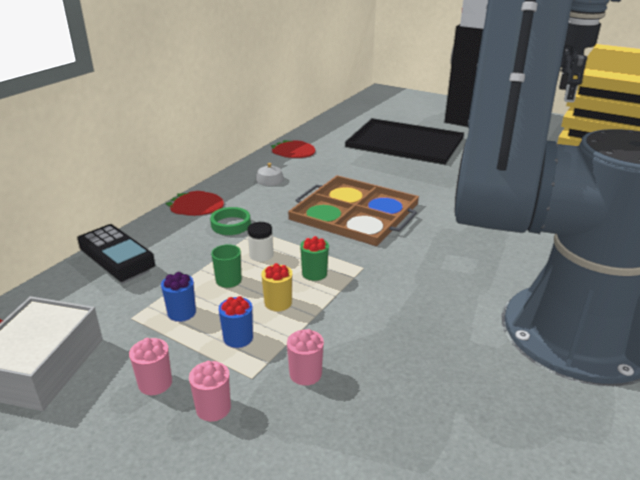

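Top-view candidates:
- **Blue:** strawberry (202,224), grape (203,167), and pink at (135,202), (136,252) and (195,289).
- **Green:** full (305,230), empty (258,173), and the ring (335,120).
- **Yellow:** (254,226).
- **Milk:** black cap (306,172).

By the description I choose (254,226), (202,224), (305,230) and (306,172). Next I refine these by depth and check them in one close crop.

```bash
cat > h.py <<'E'
from bench import manip
import numpy as np, cv2
from scipy.optimize import least_squares
def cloud(c):
    p,d=manip.grab_frame(c); k=manip.get_calibration(c); K=k['camera_matrix']
    v,u=np.mgrid[:480,:640]
    P=np.stack([(u-K[0,2])/K[0,0]*d,(v-K[1,2])/K[1,1]*d,d],-1)
    return p,(P-k['t'])@k['R'],d>0
def fit(W,ok,xy,r=.027,zlo=.02,zhi=.06):
    """cup axis from points on its side wall"""
    m=ok&(W[...,2]>zlo)&(W[...,2]<zhi)&(np.hypot(W[...,0]-xy[0],W[...,1]-xy[1])<.045)
    q=W[m][:,:2]
    s=least_squares(lambda c:np.hypot(*(q-c).T)-r,xy,loss='soft_l1',f_scale=.002)
    return s.x.round(4),len(q)
def top(W,ok,xy,z=.055):
    m=ok&(W[...,2]>z)&(np.hypot(W[...,0]-xy[0],W[...,1]-xy[1])<.045)
    c,r=cv2.minEnclosingCircle(W[m][:,:2].astype(np.float32)); return np.round(c,4),round(r,4),W[m][:,2].max().round(3)
E
python3 - <<'E'
from h import *
T,W,ok=cloud("top"); S,WS,oks=cloud("side")
for n,xy,r in(("yellow",(.486,.198),.027),("blue",(.485,.31),.027),("green",(.476,.09),.027),("milk",(.604,.087),.0255)):
    print(n,fit(WS,oks,xy,r),top(W,ok,xy))
hsv=cv2.cvtColor(T,cv2.COLOR_RGB2HSV)
for n,xy in(("yellow",(.581,-.237)),("blue",(.473,-.233)),("green",(.582,-.129)),("white",(.476,-.127))):
    near=np.hypot(W[...,0]-xy[0],W[...,1]-xy[1])
    ref=np.median(T[near<.02],0); m=(near<.065)&(np.abs(T.astype(float)-ref).max(-1)<30)
    c,r=cv2.minEnclosingCircle(W[m][:,:2].astype(np.float32)); print(n,W[m].mean(0).round(4),np.round(c,4),round(r,4))
cv2.imwrite("pics/crop.png",cv2.resize(S[210:430,120:400,::-1],None,fx=2.6,fy=2.6,interpolation=cv2.INTER_CUBIC))
E
```

```text
yellow (array([0.4867, 0.2025]), 527) (array([0.4883, 0.2021]), 0.0278, np.float64(0.086))
blue (array([0.4907, 0.3168]), 595) (array([0.4924, 0.3161]), 0.0281, np.float64(0.086))
green (array([0.4776, 0.0884]), 466) (array([0.4792, 0.088 ]), 0.0277, np.float64(0.085))
milk (array([0.6073, 0.0863]), 422) (array([0.608 , 0.0861]), 0.0256, np.float64(0.074))
yellow [ 0.5829 -0.2353  0.0064] [ 0.5829 -0.235 ] 0.0401
blue [ 0.4759 -0.2343  0.0065] [ 0.4753 -0.2347] 0.0402
green [ 0.5834 -0.128   0.0064] [ 0.5839 -0.1283] 0.0406
white [ 0.4767 -0.1275  0.0065] [ 0.4766 -0.1275] 0.0397
```

View pics/crop.png

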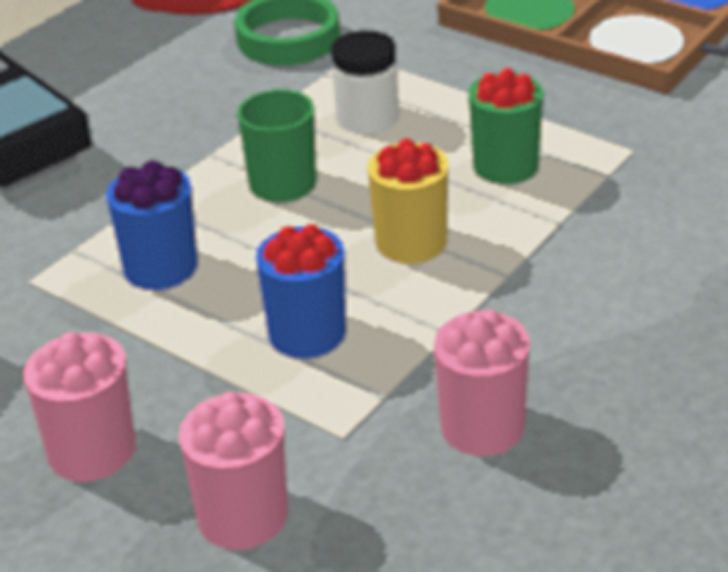

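The crop shows red fruit in the blue cup (302,290), the yellow (410,200) and the green (505,125), and the milk jar at (365,85). The look-alikes are distinct: empty green (278,145), grapes (152,225), three pink. Depth fits from both cameras agree within 2 mm, and radii and heights match. I'll do the yellow cup first.

```bash
cat >> h.py <<'E'
R=np.array([[0,0,-1.],[0,-1,0],[-1,0,0]])
def pick(xy,g=.047,effort=35):
    z=.002+g-.019
    manip.move_ptp([*xy,.20],R); manip.set_gripper(1.0,effort)
    manip.move_l([*xy,z],max_speed=.12); manip.set_gripper(0.0,effort)
    f0=manip.current_force(); manip.move_l([*xy,.19],max_speed=.15)
    print("grip",round(manip.current_grip_width()*85,1),"dF",(manip.current_force()-f0).round(1),"t",round(manip.current_time(),1))
def carry(xy): manip.move_ptp([*xy,.19],R)
def place(xy,g=.047):
    z=.007+g-.019
    manip.move_l([*xy,z+.02],max_speed=.12); f0=manip.current_force()
    for dz in (.004,.001,-.001,-.003):
        manip.move_l([*xy,z+dz],max_speed=.03); df=manip.current_force()-f0
        if df[2]>1.5: break
    print("down dz",dz,"dF",df.round(1))
    manip.set_gripper(1.0); manip.move_l([*xy,.20],max_speed=.15); print("t",round(manip.current_time(),1))
E
python3 - <<'E'
from h import *
pick((.4875,.2023))
S=manip.grab_frame("side")[0]; cv2.imwrite("pics/s1.png",S[:,:,::-1])
E
```

```text
grip 54.1 dF [ 0.1  2.2 -6.7] t 7.4
```

View pics/s1.png

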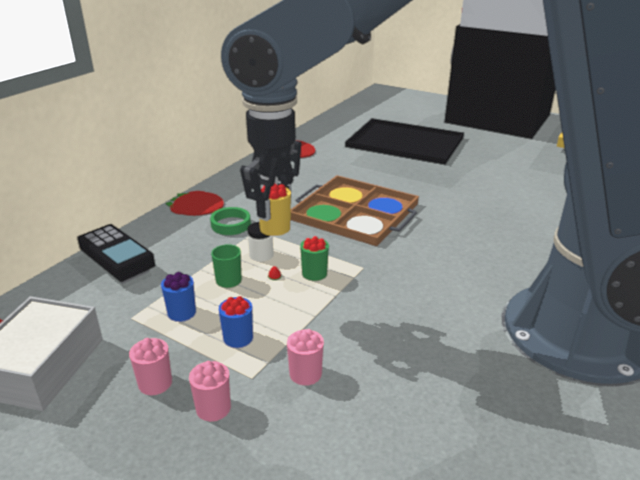

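The yellow cup is held upright at (277,212), and everything else is undisturbed. Now I place it.

```bash
python3 - <<'E'
from h import *
carry((.5829,-.2352)); print(manip.current_force().round(1)); place((.5829,-.2352))
carry((.4915,.3165))
T,W,ok=cloud("top"); S=manip.grab_frame("side")[0]
m=top(W,ok,(.583,-.235)); print(m)
cv2.imwrite("pics/s2.png",np.hstack([cv2.resize(S[150:270,250:450,::-1],None,fx=2,fy=2),cv2.resize(T[140:260,340:500,::-1],None,fx=2,fy=2)]))
E
```

```text
[-1.1 -0.1 -1.3]
down dz -0.001 dF [-3.6  3.6 14.3]
t 13.2
(array([ 0.5835, -0.2347]), 0.0286, np.float64(0.092))
```

View pics/s2.png

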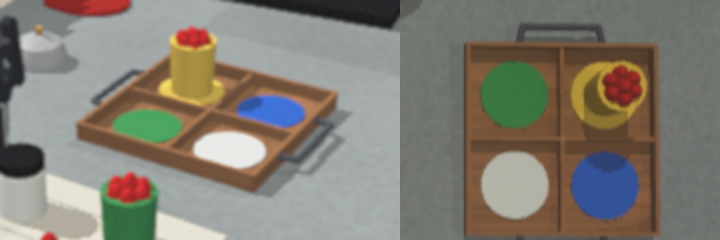

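The yellow cup stands upright and centred on its pad. The offset in the top view is only parallax, and depth gives an error under 1 mm. It took about 12 s, so I do the rest in order.

```bash
python3 - <<'E'
from h import *
import sys
for n,src,dst,g in(("blue",(.4915,.3165),(.4757,-.2345),.047),("green",(.4784,.0882),(.5836,-.1281),.047),("milk",(.6077,.0862),(.4766,-.1275),.042)):
    print(n); pick(src,g)
    if not 45<manip.current_grip_width()*85<60: print("BAD GRIP"); break
    carry(dst); place(dst,g)
manip.move_ptp([.40,.2,.25],R)
T,W,ok=cloud("top"); S=manip.grab_frame("side")[0]
for n,xy in(("y",(.583,-.235)),("b",(.476,-.2345)),("g",(.5836,-.128)),("w",(.4766,-.1275)),("empty",(.61,.19)),("grape",(.62,.31))): print(n,top(W,ok,xy))
cv2.imwrite("pics/s3.png",S[:,:,::-1]); cv2.imwrite("pics/t3.png",cv2.resize(T[100:300,150:500,::-1],None,fx=2,fy=2))
E
```

```text
blue
grip 54.0 dF [ 1.7 -0.2 -7.8] t 19.0
down dz -0.001 dF [-6.3  5.9 18.7]
t 25.1
green
grip 54.1 dF [ 0.9 -0.8 -7.3] t 29.7
down dz -0.001 dF [-4.4  2.3 15.8]
t 34.8
milk
grip 49.6 dF [ 1.2 -1.  -6.8] t 39.1
down dz -0.001 dF [-5.3  3.5 14.2]
t 44.4
y (array([ 0.5832, -0.2353]), 0.0286, np.float64(0.093))
b (array([ 0.4764, -0.2346]), 0.0284, np.float64(0.091))
g (array([ 0.5843, -0.1284]), 0.0282, np.float64(0.09))
w (array([ 0.4768, -0.1277]), 0.026, np.float64(0.077))
empty (array([0.6091, 0.193 ]), 0.0281, np.float64(0.071))
grape (array([0.6202, 0.314 ]), 0.0281, np.float64(0.086))
```

View pics/s3.png

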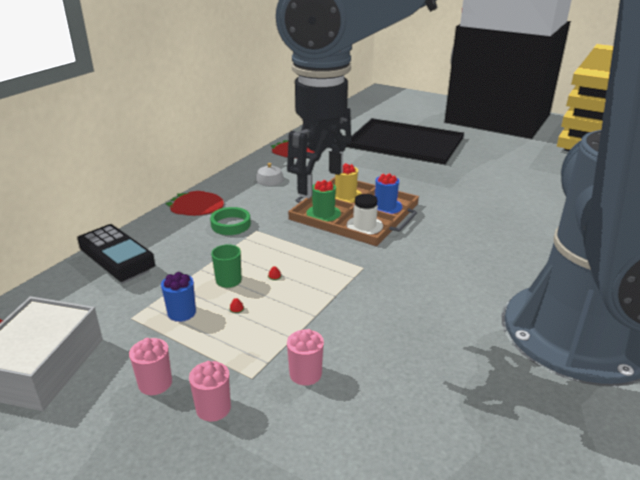

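View pics/t3.png

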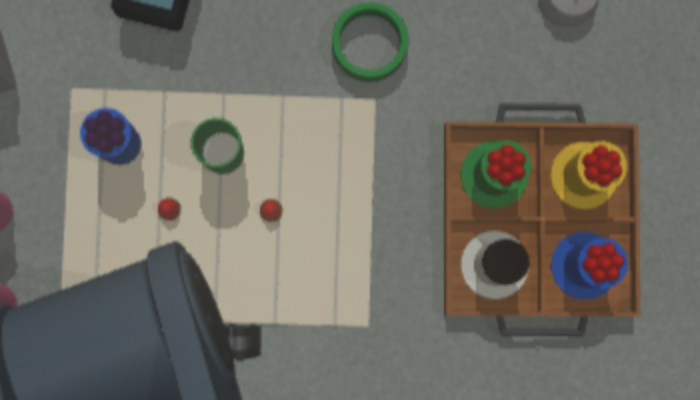

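The side view shows all four standing on their own pads: green (323,200), yellow (346,183), blue (387,193) and milk (365,213). The empty and grape cups are where they were, and the arm is clear. I'm handing it in.

```bash
python3 -c "
from bench import manip
manip.dwell(.5); print(manip.current_force().round(1),manip.current_time()); manip.sign_off()"
```

```text
[ 0.3 -0.7  1.2] 46.2417
the job is handed in; nothing more can be done
```

The carrier is made up and handed in at 46 s of the 106 s allowed. I set in the yellow, blue and green strawberry cups and then the milk jar, each on the pad of its own colour.

- **Position:** the last depth check put every item within about 1 mm of its pad's centre, and all four stood upright in both camera views.
- **Left alone:** the empty green cup, the grape cup and the pink cups were not touched and look to be standing where they were in the final pictures.
- **Set-down force:** each item was lowered until it touched, with about 14–19 N of contact force. Some of that may be the force reading shifting while the arm moved.
- **Disagreement:** measured tops came out 2–4 mm higher than the stated sizes for the cups, and 4–6 mm for the jar. The jar read high before it was moved too, so I took this as depth noise.

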